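# Refit the vent cover on the upturned blender base

### The job

The cream blender base stands upside down for cleaning and its vent bay is open. Pick up the loose grey vent cover by its blue fin, hook its blue front lip under the bar at the knob end of the bay and draw it fully home, then pivot it down until it rests on the orange spring clip, all with a light touch (no more than about 15 N against the base), and press gently (no more than about 40 N) until the clip snaps over its rear edge and it lies flat and flush, and let go. Leave the jar, brush, pot lid, mug, spice jar and spoon where they are.

Things in the scene. Friction and masses are not known exactly. Their poses are not given: they have to be found in the camera images.
- base: Cream blender base standing upside down, fixed, 192 x 180 mm; its upturned underside (the top plane) is 120 mm above the counter, with 6 mm high rubber feet at the corners. Origin: centre of its lowest face, on the counter; z up; -x points to the side with the black knob. In the top is the grey vent bay, opening x -50 to +50, y -37.5 to +37.5 mm, 14 mm deep (nominal).
- bay_bar (a point): Nominal middle of the lower edge of the bar at the bay's -x end: (-50, 0, 116) mm in the base's frame. The bar is 4 mm thick, its top flush; under it a slot 10 mm high, 15 mm deep towards -x. The whole bay insert (bar, ledges, clip) really sits up to 9 mm either way along base x of nominal; this point does not show that. It does not give; find the bar by feel or sight.
- bay_clip (a point): Nominal nose of the spring clip at the bay's +x end: (45.5, 0, 122) mm in the base's frame; shifts with the insert. A bent orange strip '<' 30 mm wide, sloping above the nose back and up to x = +52, z = 132 mm. Beside it, at y beyond 19 mm, grey flat-topped posts, front at x = +50.5, top z = 134 mm: the cover goes down only if drawn home to within 1.5 mm. Ledges at z = 115 mm carry it.
- cover: Loose vent cover, 90 g, lying level. Origin at the plane of its feet, under the plate's centre; z up. Grey plate 99 x 70 mm, z 4 to 9 mm; rear edge (+x) rounded in the middle. Blue lip 44 mm wide, z 0 to 4 mm, out to x = -59.5 mm, 10 mm ahead of the plate. Blue fin x 2 to 14, y -20 to +20, z 9 to 37 mm. Fitted: x axis along base x, front edge against the bar, origin 111 mm above the counter.
- cover_lip (a point): Middle of the lower front edge of the cover's blue lip: (-59.5, 0, 0) mm in the cover's frame.
- cover_grip (a point): Where to pinch the fin: (8, 0, 30) mm in the cover's frame, 7 mm below the fin's top. Pinch along the cover's x, 12 mm.
- clip (a joint): Deflection of the spring clip along base +x, m: 0 free, about 0.0035 as the cover's edge passes its nose, 0 to 0.0015 once it has snapped over the edge. Stiffness 1500 N/m with 1.5 N preload; pressing the cover past it takes about 8 N at the rear edge, some 15 N on top of the fin.
- jar: Bystander: glass blender jar standing upright, 116 mm wide at the rim, 190 mm high, with a handle. Origin: centre of its foot.
- brush: Bystander: blue cleaning brush lying bristles down, about 225 mm long along x, 28 mm high.
- pot_lid: Bystander: aluminium pot lid, 188 mm across, 46 mm high with its knob.
- mug: Bystander: blue mug, 80 mm across, 90 mm high.
- spice: Bystander: amber spice jar with red cap, 48 mm across, 100 mm high.
- spoon: Bystander: spoon lying on the counter.
Mind the look-alikes: they are no part of the job. What is shaped like the cover but green is not meant.

How it is judged:
On the way:
1. the cover's lip is in the slot under the bar while its rear is still raised (x of cover_lip in the frame of base between -0.076 and -0.046 m and z of cover_lip in the frame of base below 0.115 m and angle between cover's own z axis and vertical above 0.06 rad), for 0.1 s.
At the end, for the whole second after the job is handed in: The cover lies in the bay level within 0.03 rad and flush (its origin 109 to 112.8 mm above the base's foot), lip under the bar (lip front at x -72 to -48 mm in the base's frame, cover centred within 5 mm in y), the clip sprung back over its rear edge (deflection under 2 mm), at rest and let go (z of cover in the frame of base between 0.109 and 0.1128 m and angle between cover's own z axis and vertical below 0.03 rad and x of cover_lip in the frame of base between -0.072 and -0.048 m and y of cover in the frame of base between -0.005 and 0.005 m and value of joint clip below 0.002 m and linear speed of cover below 0.01 m/s); the robot touches nothing.
It fails at once if the cover, its rear still raised by more than 0.15 rad, is forced against the base with more than 20 N (contact force between cover and base above 20 N and angle between cover's own z axis and vertical above 0.15 rad).
It fails at once if the cover is forced against the base with more than 60 N (contact force between cover and base above 60 N).
It fails at once if the robot bears on the base with more than 60 N (contact force between any of the arm, the fingers and base above 60 N).
It fails at once if a bystander is shifted by more than 20 mm (distance of any of jar, brush, pot_lid, mug, spice, spoon from where it was at the start of the episode above 0.02 m).
It also fails if it takes over 58 s, if anything falls off the work surface, if the arm or the gripper's body presses on something with over 40 N, if the wrist force passes 120 N, or if a joint passes its speed limit or range.

### The arm

A 6-joint arm with a two-finger parallel gripper is mounted at the origin on the work surface. World frame = base frame: x ahead of the robot, y to its left, z up, the work surface at z = 0. Lengths are in m, angles in rad, forces in N, time in s.
With the tool pointing down it reaches from about 0.4 to 0.925 m from the base axis. Payload 12.5 kg.
Tool frame: the origin (TCP) lies midway between the tips of the shut fingers; the grasp point (between the pads) lies 19 mm behind it; x points along the fingers, y is the direction in which the jaws open and shut, and the axes are right-handed (so a half turn about x gives the same grasp; the last joint's range is limited). The gripper opens to 95 mm and grips with 3 to 60 N. Pads are 20 mm wide; open, the fingers measure 119 mm over their backs; the gripper's body (75 mm by 180 mm) begins 59 mm behind the grasp point.
Start: joints at [1.137, 0.491, 1.559, -0, 1.092, -0.106], TCP at [0.201, 0.592, 0.215] pointing down, gripper open.
Joint ranges: [-3.1, 3.1], [-0.84, 2.19], [0.05, 2.79], [-1.13, 4.28], [0.06, 2.93], [-2.69, 2.69]. Speed limits (rad/s): [2.22, 2.22, 2.79, 3.14, 3.14, 3.14].

### API

Orientations are given as a 3x3 rotation matrix whose columns are the frame's x, y, z axes.
In Python, from workcell import manip gives the robot as it stands.
- The arm moves only by the tool carry_out, never from a script. Its argument "targets" is a list of rows, each a list of 3 entries, a list of its own where there are three numbers: the shift along the tool's x, y, z in cm, then the turn about the tool's x in rad, then the finger opening in cm, from 0 to 9.51. A call has exactly 8 rows; each row is the pose to reach, as a shift and turn from the pose commanded when the call began, along the tool's axes at that moment; what a row does not reach only later rows make up. A row lasts 1/8 s, in which the tool goes at most 62.5 mm and 10.7 degrees, less where a joint would pass 70% of its speed; a pose out of reach is approached as far as the arm can. A call with a gripper value outside its range is refused whole. The fingers move at their own pace and stop on an object; the grip force is fixed at half the most. Time passes only in rows, so rows that repeat a pose let the fingers close, or fill a call up. It gives the time, the measured TCP pose, the force and the opening at its end, in the units of the state.
- manip.observe(): the state, without advancing time (a new reading comes with each control period).
- manip.grab_frame(name): name is "scene" or "top" or "wrist"; returns a dict with "pixels" (400x640x3 uint8, red, green, blue), "K" (3x3 intrinsics, pixels), "k1" (the pictures are not rectified: a ray, as slopes to the right and down, at radius r is drawn at 1 + k1 r^2 times it, then the intrinsics apply), "T" (4x4, takes a point from camera to world coordinates). Camera axes: x right, y down, z forward; pixel columns grow to the right and rows downward; lengths in m; the calibration is good to about 2 mm. A picture is of the moment at which its call begins. There is no depth.
- manip.close_job(): hands the job in, once; it reports no verdict.
The state is a dict: "time_s": time; "joints": joint angles; "joint_vel": joint speeds; "joint_torque": joint torques, N m; "position": TCP position; "tcp_rot": TCP orientation; "ft_force": force on the tool from outside, world axes, zero at the start; "ft_torque": the same for the moment, N m; "width": finger opening in m.
Only numpy, scipy, OpenCV 4.12 (cv2) and the standard library are available. Lean on these libraries where they do the work, as an engineer would, in place of code of your own. Each camera call takes 0.05 s, during which the arm holds its last target.

## Working session

There is one attempt and no reset: what is moved stays moved. The work goes in short steps, Python scripts to look and compute and a tool call to move; the robot and the scene stay as the last step left them, time stands still between calls to the robot, and variables do not carry over. Pictures are saved under pics/ and viewed, and the job is handed in when it is done.

Besides the shell and the picture viewer there is one more tool, called in YAML: its name, and indented under it one key for each argument. carry_out: Moves the arm, as the interface text tells. Its arguments: {"type":"object","properties":{"targets":{"type":"array"}},"required":["targets"]}

```bash
mkdir -p pics; ls
cat > h.py <<'E'
import numpy as np, cv2, pickle
from workcell import manip
def grab(n,f):
    d=manip.grab_frame(n); pickle.dump(d,open(f'pics/{f}.pkl','wb'))
    cv2.imwrite(f'pics/{f}.png',d['pixels'][:,:,::-1]); return d
def load(f): return pickle.load(open(f'pics/{f}.pkl','rb'))
def ray(d,uv):
    K=np.array(d['K']);k=d['k1'];T=np.array(d['T'])
    p=np.array([(uv[0]-K[0,2])/K[0,0],(uv[1]-K[1,2])/K[1,1]]);s=p.copy()
    for _ in range(30): s=p/(1+k*(s@s))
    return T[:3,3],T[:3,:3]@np.array([s[0],s[1],1])
def onz(d,uv,z):
    o,v=ray(d,uv); return o+v*(z-o[2])/v[2]
def proj(d,P):
    K=np.array(d['K']);T=np.array(d['T']);c=T[:3,:3].T@(np.array(P)-T[:3,3]);s=c[:2]/c[2];s=s*(1+d['k1']*(s@s))
    return K[0,0]*s[0]+K[0,2],K[1,1]*s[1]+K[1,2]
def tri(a,b):
    A=np.zeros((3,3));B=np.zeros(3)
    for d,uv in (a,b):
        o,v=ray(d,uv);v=v/np.linalg.norm(v);M=np.eye(3)-np.outer(v,v);A+=M;B+=M@o
    return np.linalg.solve(A,B)
E
python3 - <<'E'
from h import *
np.set_printoptions(precision=4,suppress=True)
for n in('scene','top','wrist'):
    d=grab(n,n+'0');print(n,d['T'],d['k1'],d['K'])
print(manip.observe())
E
```

```text
pics
scene [[-0.1869  0.8171 -0.5454  1.3296]
 [ 0.9824  0.1565 -0.1023  0.1545]
 [ 0.0018 -0.5549 -0.8319  1.2376]
 [ 0.      0.      0.      1.    ]] -0.07302896183671356 [[446.5375   0.     323.1689]
 [  0.     446.5375 198.9178]
 [  0.       0.       1.    ]]
top [[ 0.0016 -0.9893  0.1461  0.3846]
 [-1.     -0.0016  0.0004  0.0029]
 [-0.0002 -0.1461 -0.9893  1.347 ]
 [ 0.      0.      0.      1.    ]] 0.014760020415584782 [[392.7644   0.     319.3465]
 [  0.     392.7644 196.2074]
 [  0.       0.       1.    ]]
wrist [[ 0.3232  0.9102  0.2588  0.128 ]
 [ 0.9463 -0.31   -0.0914  0.6174]
 [-0.003   0.2744 -0.9616  0.3839]
 [ 0.      0.      0.      1.    ]] -0.04310372553649861 [[295.2907   0.     320.5695]
 [  0.     295.2907 206.6675]
 [  0.       0.       1.    ]]
{'time_s': 0.15, 'joints': array([ 1.1374,  0.4914,  1.5593, -0.    ,  1.0917, -0.1056]), 'joint_vel': array([ 0.0005, -0.0024, -0.0029,  0.0026,  0.0006, -0.0003]), 'joint_torque': array([  0.0016, -61.2897, -25.8279,   0.0693,   0.0474,  -0.    ]), 'position': array([0.2011, 0.5916, 0.2142]), 'tcp_rot': array([[-0.0003,  0.3219,  0.9468],
       [-0.0007,  0.9468, -0.3219],
       [-1.    , -0.0008, -0.0001]]), 'ft_force': array([-0.2421,  0.0536,  0.1462]), 'ft_torque': array([ 0.0022,  0.0233, -0.0004]), 'width': 0.09535805526480921}
```

View pics/scene0.png

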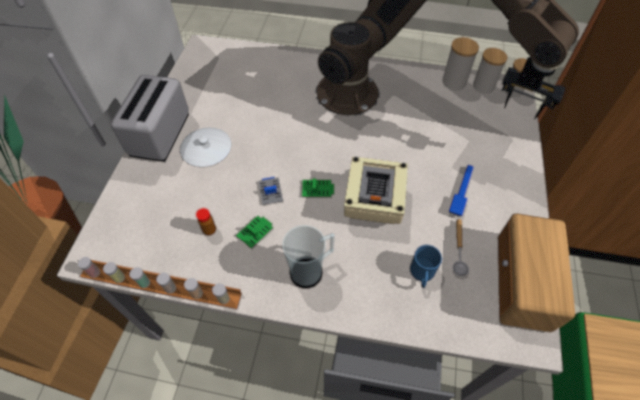

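View pics/top0.png

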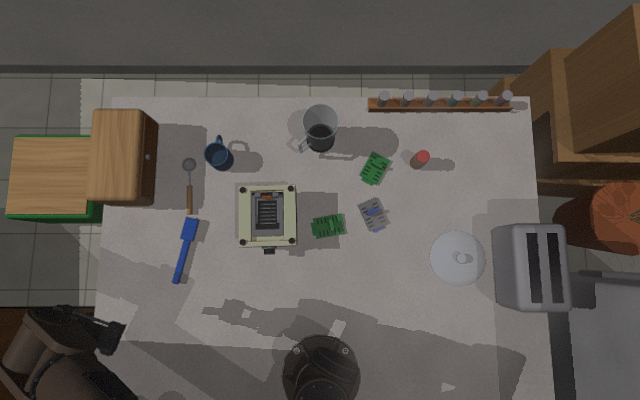

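View pics/wrist0.png

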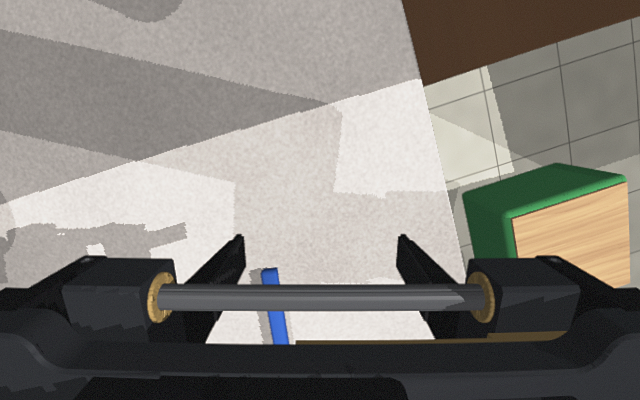

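The grey and blue cover is at top (373,214) and scene (269,189). The possible mix-ups are two green covers: top (328,226) / scene (317,188), and top (375,168) / scene (254,231). The base is at top (268,216), with its knob at (269,251) on the robot side and the orange clip at (267,191). I'll check these in close crops.

Run:
```python
from h import *
t=load('top0')['pixels'][:,:,::-1];s=load('scene0')['pixels'][:,:,::-1]
a=cv2.resize(t[175:265,225:405],None,fx=4.4,fy=4.4,interpolation=cv2.INTER_CUBIC)[:,:790]
cv2.imwrite('pics/c_top.png',a)
a=cv2.resize(s[145:235,250:420],None,fx=4.6,fy=4.6,interpolation=cv2.INTER_CUBIC)
cv2.imwrite('pics/c_sc.png',a)
```

```text
(no output)
```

View pics/c_top.png

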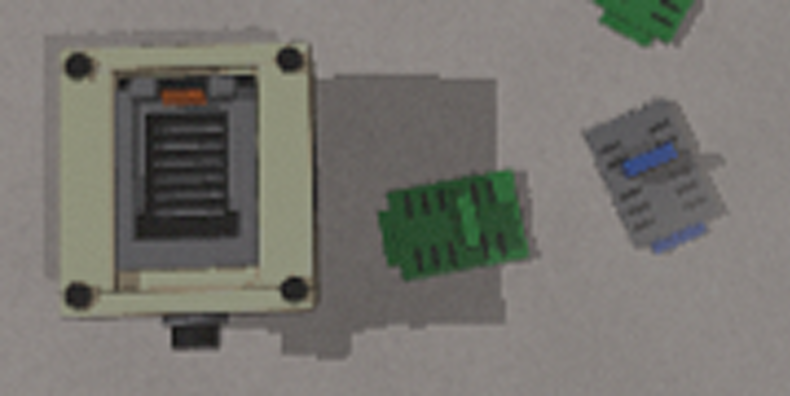

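View pics/c_sc.png

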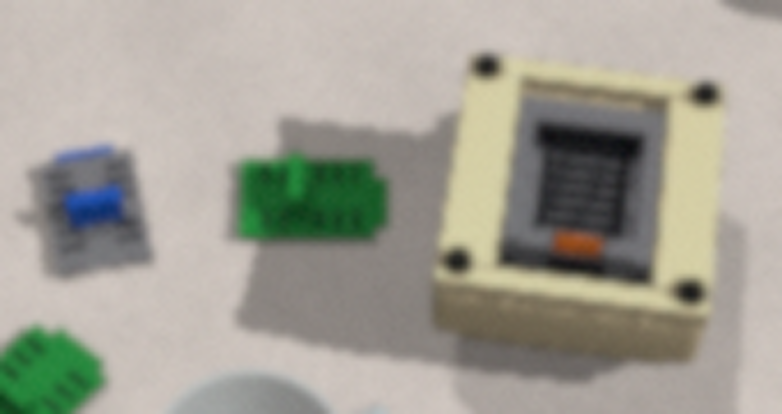

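The close crop confirms the choice. The grey plate has its blue lip on the robot side at top crop (680,237) and its blue fin at (650,160). The base's orange clip is on the far side and the knob is near the robot.

Run:
```python
from h import *
np.set_printoptions(precision=4,suppress=True)
t=load('top0');s=load('scene0')
def comps(d,box):
    x0,y0,x1,y1=box
    h=cv2.cvtColor(d['pixels'][y0:y1,x0:x1],cv2.COLOR_RGB2HSV)
    m=cv2.inRange(h,(105,80,60),(128,255,255))
    n,l,st,c=cv2.connectedComponentsWithStats(m)
    for i in range(1,n):
        if st[i,4]>6: print(st[i],c[i]+[x0,y0])
    for i in range(1,n):
        if st[i,4]>6:
            p=np.argwhere(l==i)[:,::-1].astype(np.float32);print(cv2.minAreaRect(p+np.float32([x0,y0])))
comps(t,(350,190,400,240));comps(s,(250,170,290,215))
# base: feet in two views
T=[(225+x/4.4,175+y/4.4) for x,y in[(78,66),(289,59),(78,295),(293,289)]]
S=[(250+x/4.6,145+y/4.6) for x,y in[(688,291),(456,260),(704,93),(486,66)]]
for a,b in zip(T,S): print(a,b,tri((t,a),(s,b)),onz(t,a,.126),onz(s,b,.126))
# clip
a=(225+184/4.4,175+97/4.4);b=(250+577/4.6,145+245/4.6);print('clip',tri((t,a),(s,b)))
```

```text
[16 17 13  8 49] [372.2449 210.6939]
((372.12371826171875, 210.77833557128906), (3.7567813396453857, 12.184154510498047), 66.03751373291016)
[14  8  8  2  9] [267.3333 178.3333]
[ 13  15  14  10 105] [269.981  189.2952]
((267.44232177734375, 178.21156311035156), (0.9805806875228882, 7.0601806640625), 78.69007110595703)
((269.7900085449219, 189.5299835205078), (8.34386157989502, 13.293608665466309), 81.8698959350586)
(242.72727272727272, 190.0) (399.5652173913044, 208.2608695652174) [0.5855 0.2465 0.1178] [0.5842 0.2446 0.126 ] [0.5909 0.246  0.126 ]
(290.6818181818182, 188.4090909090909) (349.1304347826087, 201.52173913043478) [0.5907 0.0947 0.1187] [0.5895 0.0938 0.126 ] [0.5954 0.0956 0.126 ]
(242.72727272727272, 242.04545454545456) (403.0434782608696, 165.2173913043478) [0.4216 0.2418 0.1185] [0.4214 0.2397 0.126 ] [0.4275 0.2418 0.126 ]
(291.59090909090907, 240.6818181818182) (355.6521739130435, 159.34782608695653) [0.426  0.09   0.1177] [0.4258 0.0889 0.126 ] [0.4326 0.091  0.126 ]
clip [0.5631 0.1705 0.1171]
```

```bash
cat >> h.py <<'E'
def goto(P,yaw=None,o=None):
    s=manip.observe();R=s['tcp_rot'];d=R.T@(np.array(P)-s['position'])*100
    y0=np.arctan2(R[1,2],R[0,2]);
    print('pos',s['position'].round(4),'yaw',round(y0,4),'shift cm',d.round(2),'turn',None if yaw is None else round(y0-yaw,3),'F',s['ft_force'].round(1),'w',round(s['width'],4),'t',s['time_s'])
E
python3 - <<'E'
from h import *
np.set_printoptions(precision=4,suppress=True)
t=load('top0');s=load('scene0')
print('fin',tri((t,(372.2,210.7)),(s,(270,189.3))))
A=onz(t,(225+623/4.4,175+168/4.4),.037);B=onz(t,(225+676/4.4,175+148/4.4),.037);print(A,B)
print('lip',tri((t,(225+680/4.4,175+240/4.4)),(s,(267.4,178.3))))
goto((.55,.168,.26),.03); goto((.44,.17+.1,.33),.03)
E
```

```text
fin [ 0.5304 -0.1751  0.0254]
[ 0.5207 -0.1549  0.037 ] [ 0.5361 -0.1955  0.037 ]
lip [ 0.4686 -0.2031 -0.0028]
pos [0.2011 0.5916 0.2142] yaw -0.3278 shift cm [ -4.56 -28.88  46.67] turn -0.358 F [-0.2  0.1  0.1] w 0.0954 t 0.15
pos [0.2011 0.5916 0.2142] yaw -0.3278 shift cm [-11.56 -22.77  32.97] turn -0.358 F [-0.2  0.1  0.1] w 0.0954 t 0.15
```

carry_out:
  targets:
    - [[-4.5,-3,5],-0.05,9.5]
    - [[-4.5,-7,11],-0.1,9.5]
    - [[-4.5,-11,17],-0.15,9.5]
    - [[-4.5,-14,23],-0.2,9.5]
    - [[-4.5,-18,29],-0.25,9.5]
    - [[-4.5,-22,35],-0.3,9.5]
    - [[-4.5,-26,41],-0.36,9.5]
    - [[-4.5,-28.9,46.7],-0.36,9.5]

```text
time_s: 1.15
position: [0.51, 0.2132, 0.2597]
tcp_rot: [[0.0, -0.033, 0.999], [0.0, 0.999, 0.033], [-1.0, 0.0, 0.0]]
ft_force: [0.6, 0.3, -0.2]
width: 0.0951
```

carry_out:
  targets:
    - [[0,0,0],0,9.5]
    - [[0,0,0],0,9.5]
    - [[0,0,0],0,9.5]
    - [[0,0,0],0,9.5]
    - [[0,0,0],0,9.5]
    - [[0,0,0],0,9.5]
    - [[0,0,0],0,9.5]
    - [[0,0,0],0,9.5]

```text
time_s: 2.15
position: [0.5091, 0.215, 0.2596]
tcp_rot: [[0.0, -0.032, 0.999], [0.0, 0.999, 0.032], [-1.0, 0.0, 0.0]]
ft_force: [0.4, -0.2, 0.2]
width: 0.0954
```

Run:
```python
from h import *
grab('wrist','w1');goto((.55,.168,.26),.03)
```

```text
pos [0.5091 0.215  0.2596] yaw 0.0321 shift cm [-0.04 -4.83  3.93] turn 0.002 F [ 0.2  1.  -0.5] w 0.0949 t 2.2
```

View pics/w1.png

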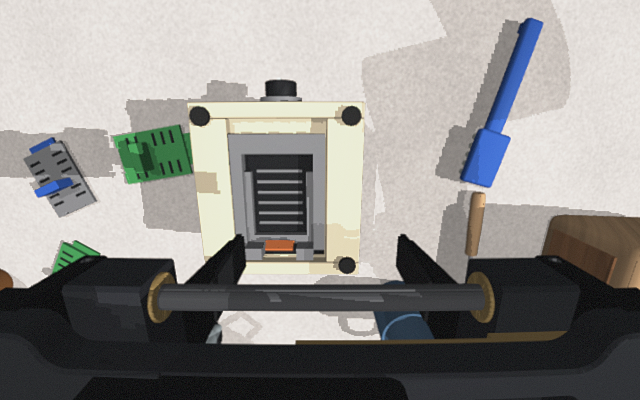

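The view shows the base with its knob at (281,90), the bay from about (230,120) to (327,262) and the clip at (279,246). Feet are at (200,116), (351,116) and (347,265). I'll zoom in on the bay.

Run:
```python
from h import *
d=load('w1')
a=cv2.resize(d['pixels'][100:280,180:380,::-1],None,fx=3.3,fy=3.3,interpolation=cv2.INTER_CUBIC)
cv2.imwrite('pics/w1c.png',a)
```

```text
(no output)
```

View pics/w1c.png

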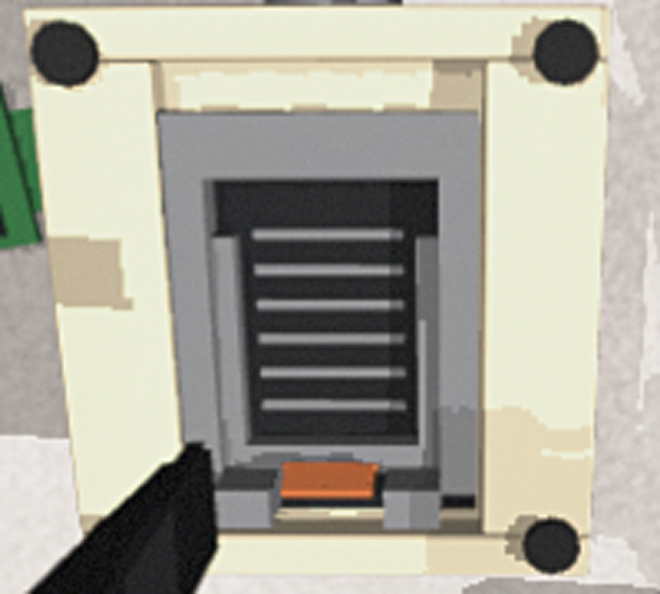

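carry_out:
  targets:
    - [[0,-5,0],0,9.5]
    - [[0,-10,0.5],0,9.5]
    - [[0,-15,1],0,9.5]
    - [[0,-20,1.5],0,9.5]
    - [[0,-22,2],0,9.5]
    - [[0,-22,2],0,9.5]
    - [[0,-22,2],0,9.5]
    - [[0,-22,2],0,9.5]

```text
time_s: 3.2
position: [0.536, -0.003, 0.2596]
tcp_rot: [[-0.0, -0.034, 0.999], [0.0, 0.999, 0.034], [-1.0, 0.0, -0.0]]
ft_force: [0.6, -0.2, -0.5]
width: 0.0948
```

Run:
```python
from h import *
grab('wrist','w2');goto((.53,-.1,.26),.4)
```

```text
pos [ 0.5361 -0.0031  0.2597] yaw 0.0336 shift cm [-0.03 -9.66 -0.93] turn -0.366 F [1.  0.1 0.3] w 0.0947 t 3.25
```

View pics/w2.png

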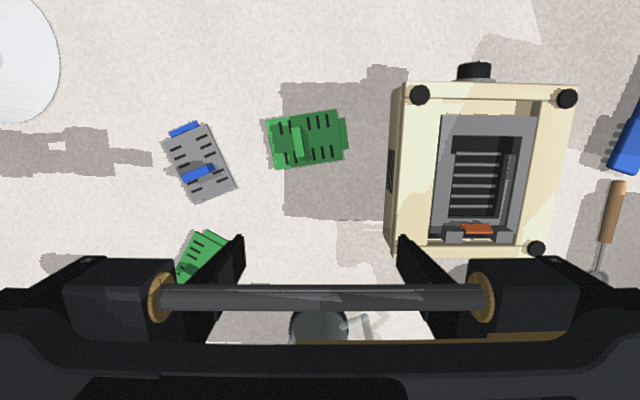

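This shows the cover at (198,163) with its fin at (198,172) and lip at (184,130). The base's feet are at (419,95), (566,98) and (537,248). Next I'll crop both objects for finer pixel positions.

Run:
```python
from h import *
d=load('w2')
a=cv2.resize(d['pixels'][75:260,380:590,::-1],None,fx=3,fy=3,interpolation=cv2.INTER_CUBIC)
b=cv2.resize(d['pixels'][110:215,150:250,::-1],None,fx=5,fy=5,interpolation=cv2.INTER_CUBIC)
cv2.imwrite('pics/w2a.png',a);cv2.imwrite('pics/w2b.png',b)
for f,box in(('w1',(190,100,370,280)),('w2',(400,80,585,262))):
    d=load(f);x0,y0,x1,y1=box;im=d['pixels'][y0:y1,x0:x1];h=cv2.cvtColor(im,cv2.COLOR_RGB2HSV)
    for nm,m in(('dark',cv2.inRange(im,(0,0,0),(45,45,45))),('or',cv2.inRange(h,(5,150,90),(18,255,255)))):
        n,l,st,c=cv2.connectedComponentsWithStats(m)
        for i in range(1,n):
            if st[i,4]>60:print(f,nm,st[i],(c[i]+[x0,y0]).round(1))
```

```text
w1 dark [  55   55   67   77 2124] [281.5 189.5]
w1 dark [   0  135   56   45 1389] [224.6 262.5]
w1 dark [149 158  16  15 170] [346.5 264.9]
w1 or [ 75 140  29  11 298] [279.  245.1]
w2 dark [157  10  20  18 262] [566.4  98.2]
w2 dark [  48   56   67   80 2426] [478.5 173.7]
w2 dark [  0 155  34  27 532] [411.4 251.5]
w2 dark [128 161  17  14  63] [533.9 246.5]
w2 dark [ 69 175  98   7 337] [520.9 259.4]
w2 or [ 60 144  33  10 285] [476.7 228.4]
```

View pics/w2a.png

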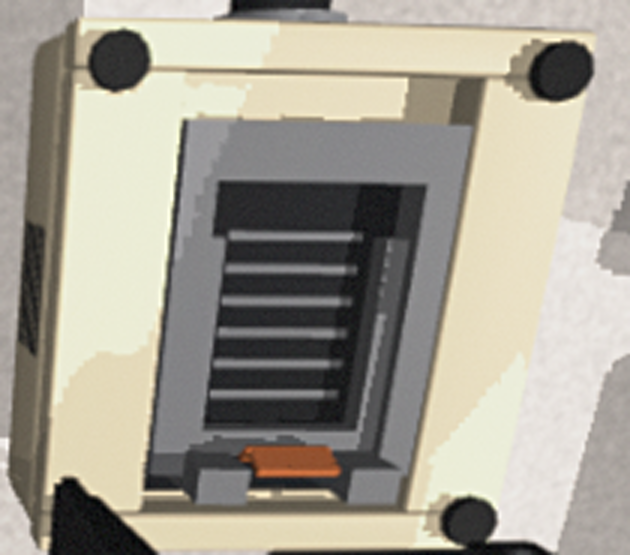

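View pics/w2b.png

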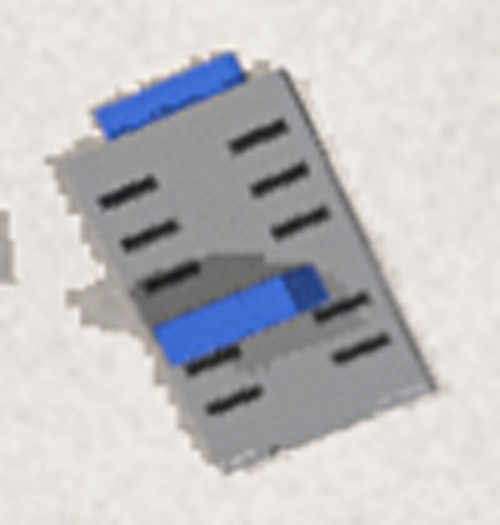

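Run:
```python
from h import *
np.set_printoptions(precision=4,suppress=True)
a=load('w1');b=load('w2')
w1=lambda x,y:(180+x/3.3,100+y/3.3)
w2=lambda x,y:(380+x/3,75+y/3)
pts={'footNR':(w1(65,53),w2(120,60)),'footNL':(w1(566,51),w2(561,70)),'footFL':(w1(551,546),w2(468,521)),
'barR':(w1(204,180),w2(219,182)),'barL':(w1(438,179),w2(427,185)),
'insR':(w1(160,112),w2(184,120)),'insL':(w1(477,111),w2(472,125)),
'noseR':(w1(283,462),w2(247,447)),'noseL':(w1(376,463),w2(336,447)),
'tipR':(w1(280,495),w2(256,475)),'tipL':(w1(376,497),w2(341,477)),
'postR':(w1(218,492),w2(186,466)),'postL':(w1(440,490),w2(402,472))}
W={k:tri((a,p),(b,q)) for k,(p,q) in pts.items()}
c=(W['footNR']+W['footNL'])/2; yv=W['footNL']-W['footNR']; xv=W['footFL']-W['footNL']
yaw1=np.arctan2(-yv[0],yv[1]);yaw2=np.arctan2(xv[1],xv[0]);print('yaws',yaw1,yaw2)
cen=((W['footNR']+W['footFL'])/2);yaw=(yaw1+yaw2)/2;print('base c',cen)
R=np.array([[np.cos(yaw),-np.sin(yaw)],[np.sin(yaw),np.cos(yaw)]])
for k,(p,q) in pts.items():
    print(k,W[k],'base',R.T@(W[k]-cen)[:2]*1000, 'res', np.hypot(*(np.array(proj(a,W[k]))-p)).round(2))
# cover
c=lambda x,y:(150+x/5,110+y/5)
T=dict(finNA=(152,328),finNB=(289,277),finNC=(316,264),lipA=(93,112),lipB=(234,53))
for k,z in dict(finNA=.037,finNB=.037,lipA=.004,lipB=.004).items(): print(k,onz(b,c(*T[k]),z))
print('finFar',onz(b,c(172,363),.037),onz(b,c(298,312),.037))
print('rear',onz(b,c(220,473),.009),onz(b,c(436,388),.009),'front',onz(b,c(55,160),.009),onz(b,c(283,68),.009))
```

```text
yaws 0.031060324508150345 0.027288334185819618
base c [0.5086 0.1696 0.1227]
footNR [0.4286 0.0914 0.1232] base [-82.2396 -75.9024] res 0.16
footNL [0.4238 0.2434 0.1221] base [-82.5265  76.2132] res 0.12
footFL [0.5885 0.2479 0.1222] base [82.2396 75.9024] res 0.01
barR [0.4663 0.1315 0.1194] base [-43.3533 -36.8657] res 0.15
barL [0.4639 0.2056 0.1193] base [-43.551   37.2218] res 0.23
insR [0.446  0.1177 0.1164] base [-64.0376 -50.1209] res 0.43
insL [0.4429 0.2172 0.1198] base [-64.2527  49.4301] res 0.49
noseR [0.5606 0.1553 0.1222] base [ 51.5909 -15.8783] res 0.44
noseL [0.5586 0.1871 0.1253] base [50.5205 16.0468] res 0.42
tipR [0.5684 0.1557 0.1313] base [ 59.4091 -15.6574] res 0.23
tipL [0.5683 0.1877 0.1311] base [60.2059 16.3148] res 0.32
postR [0.5698 0.1331 0.1241] base [ 60.1372 -38.3207] res 1.04
postL [0.5647 0.209  0.1327] base [57.258  37.7179] res 0.66
finNA [ 0.533  -0.1934  0.037 ]
finNB [ 0.5181 -0.1547  0.037 ]
lipA [ 0.4775 -0.2207  0.004 ]
lipB [ 0.4605 -0.1788  0.004 ]
finFar [ 0.5425 -0.1887  0.037 ] [ 0.5275 -0.1529  0.037 ]
rear [ 0.5815 -0.1904  0.009 ] [ 0.5536 -0.1243  0.009 ] front [ 0.4908 -0.2305  0.009 ] [ 0.4642 -0.1633  0.009 ]
```

Run:
```python
from h import *
np.set_printoptions(precision=4,suppress=True)
t=load('top0');s=load('scene0')
print('spice top',onz(t,(423,156),.1),onz(s,(203,214),.1),'jar rim',onz(t,(320,121),.19),onz(s,(305,245),.19),'foot',onz(t,(320,140),0.0))
print('lid',onz(t,(457,257),.02),'mug',onz(t,(219,155),.09))
R=lambda y:np.array([[np.cos(y),-np.sin(y)],[np.sin(y),np.cos(y)]])
for sx in(-1,1):
  for sy in(-1,1): print(np.array([.5304,-.1736])+R(.39)@[sx*.0375,sy*.09])
goto((.5304,-.1736,.12),.39)
```

```text
spice top [ 0.7015 -0.3337  0.1   ] [ 0.7054 -0.3304  0.1   ] jar rim [0.7882 0.0017 0.19  ] [0.7955 0.0059 0.19  ] foot [0.7846 0.0014 0.    ]
lid [ 0.3765 -0.4555  0.02  ] mug [0.7063 0.333  0.09  ]
[ 0.5299 -0.2711]
[ 0.4615 -0.1046]
[ 0.5993 -0.2426]
[ 0.5309 -0.0761]
pos [ 0.5361 -0.0031  0.2597] yaw 0.0336 shift cm [ 13.96 -17.02  -1.14] turn -0.356 F [1.  0.1 0.3] w 0.0947 t 3.25
```

carry_out:
  targets:
    - [[2,-4,0],-0.1,7]
    - [[5,-8.5,0],-0.2,7]
    - [[8,-13,-0.5],-0.3,7]
    - [[11,-16,-1.1],-0.356,7]
    - [[14,-17,-1.1],-0.356,7]
    - [[14,-17,-1.1],-0.356,7]
    - [[14,-17,-1.1],-0.356,7]
    - [[14,-17,-1.1],-0.356,7]

```text
time_s: 4.25
position: [0.5313, -0.1739, 0.1209]
tcp_rot: [[0.002, -0.379, 0.925], [-0.001, 0.925, 0.38], [-1.0, -0.001, 0.001]]
ft_force: [0.4, 0.3, 0.6]
width: 0.0701
```

Run:
```python
from h import *
grab('wrist','w3');goto((.5304,-.1736,.014),.39)
```

```text
pos [ 0.5312 -0.1739  0.1208] yaw 0.3892 shift cm [10.68  0.08 -0.07] turn -0.001 F [-0.5  0.6 -0.3] w 0.0698 t 4.3
```

View pics/w3.png

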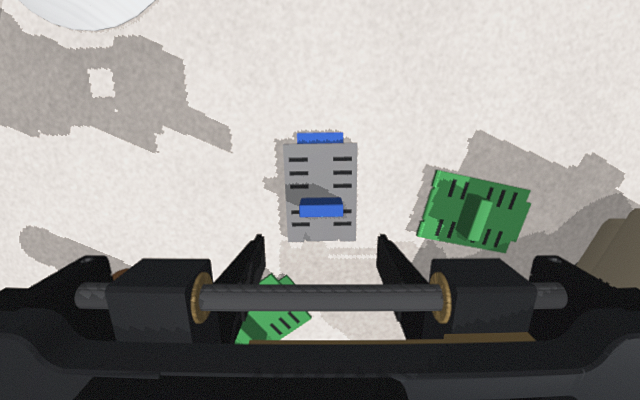

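The fin is at (321,208), centred between the fingers and square to them. I'll do a two-view check of the fin and lip heights.

Run:
```python
from h import *
np.set_printoptions(precision=4,suppress=True)
b=load('w2');d=load('w3')
im=d['pixels'][120:250,270:370]
cv2.imwrite('pics/w3c.png',cv2.resize(im[:,:,::-1],None,fx=4.5,fy=4.5,interpolation=cv2.INTER_CUBIC))
h=cv2.cvtColor(im,cv2.COLOR_RGB2HSV);m=cv2.inRange(h,(105,120,120),(128,255,255))
n,l,st,c=cv2.connectedComponentsWithStats(m)
for i in range(1,n):
    if st[i,4]>20: print(st[i]+[270,120,0,0,0],c[i]+[270,120])
```

```text
[297 133  46  11 463] [319.3844 137.5572]
[299 204  44  13 540] [321.0426 210.2556]
```

View pics/w3c.png

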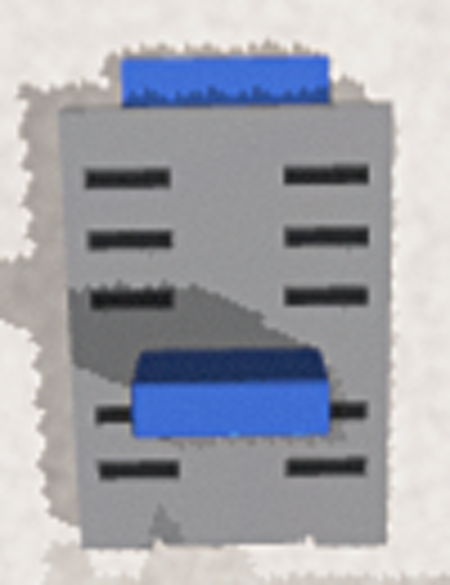

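Run:
```python
from h import *
np.set_printoptions(precision=4,suppress=True)
b=load('w2');d=load('w3')
c=lambda x,y:(150+x/5,110+y/5)
e=lambda x,y:(270+x/4.5,120+y/4.5)
P={}
for k,(p,q) in dict(finNA=((152,328),(134,381)),finNB=((289,277),(328,381)),finFA=((172,363),(134,436)),finFB=((298,312),(328,436)),lipA=((93,112),(122,57)),lipB=((234,53),(328,57)),rA=((220,473),(82,548)),rB=((436,388),(387,544)),fA=((55,160),(60,108)),fB=((283,68),(391,103))).items():
    P[k]=tri((b,c(*p)),(d,e(*q)));print(k,P[k])
f=sum(P[k] for k in('finNA','finNB','finFA','finFB'))/4
v=P['finNB']-P['finNA'];print('fin',f,'yaw',np.arctan2(-v[0],v[1]))
f1=sum(onz(d,e(*q),.037) for q in((134,381),(328,381),(134,436),(328,436)))/4
v=onz(d,e(328,381),.037)-onz(d,e(134,381),.037);print('w3 only',f1,np.arctan2(-v[0],v[1]),np.linalg.norm(v))
goto((f1[0],f1[1],.014),.39)
```

```text
finNA [ 0.5327 -0.1936  0.0364]
finNB [ 0.5189 -0.1569  0.0312]
finFA [ 0.5429 -0.1893  0.036 ]
finFB [ 0.5279 -0.1532  0.0364]
lipA [ 0.4771 -0.2201  0.005 ]
lipB [ 0.4604 -0.18    0.0012]
rA [ 0.5808 -0.1894  0.0112]
rB [ 0.5543 -0.1248  0.0076]
fA [ 0.4904 -0.2277  0.0142]
fB [ 0.4641 -0.1644  0.0062]
fin [ 0.5306 -0.1733  0.035 ] yaw 0.36019735564384797
w3 only [ 0.5301 -0.1736  0.037 ] 0.3887912147768321 0.03843094420653591
pos [ 0.5312 -0.1739  0.1208] yaw 0.3892 shift cm [10.68  0.09 -0.1 ] turn -0.001 F [-0.5  0.6 -0.3] w 0.0698 t 4.3
```

carry_out:
  targets:
    - [[4,0.1,-0.1],0,7]
    - [[8,0.1,-0.1],0,7]
    - [[10,0.1,-0.1],0,7]
    - [[10.7,0.1,-0.1],0,7]
    - [[10.7,0.1,-0.1],0,6]
    - [[10.7,0.1,-0.1],0,3]
    - [[10.7,0.1,-0.1],0,3]
    - [[10.7,0.1,-0.1],0,3]

```text
time_s: 5.3
position: [0.5297, -0.1741, 0.0133]
tcp_rot: [[0.001, -0.379, 0.926], [-0.0, 0.926, 0.379], [-1.0, -0.001, 0.001]]
ft_force: [-0.4, 0.4, 5.3]
width: 0.0397
```

carry_out:
  targets:
    - [[0,0,0],0,3]
    - [[0,0,0],0,3]
    - [[-1,0,0],0,3]
    - [[-3,0,0],0,3]
    - [[-6,0,0],0,3]
    - [[-9,0,0],0,3]
    - [[-9,0,0],0,3]
    - [[-9,0,0],0,3]

```text
time_s: 6.3
position: [0.529, -0.1738, 0.1022]
tcp_rot: [[-0.001, -0.378, 0.926], [0.0, 0.926, 0.378], [-1.0, 0.001, -0.0]]
ft_force: [0.5, -0.5, -0.8]
width: 0.0396
```

Run:
```python
from h import *
grab('wrist','w4');goto((.5304,-.1736,.014),.39)
```

```text
pos [ 0.5289 -0.1737  0.1018] yaw 0.3882 shift cm [ 8.78 -0.06  0.15] turn -0.002 F [-0.2  0.1 -1.4] w 0.0399 t 6.35
```

View pics/w4.png

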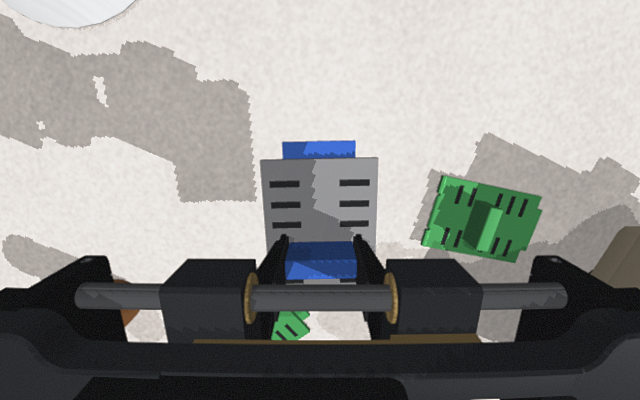

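```bash
cat >> h.py <<'E'
# cover in grip: finger TCP was at cover local (gx,0,gz) ; tilt th nose-down about grasp point
def coverpts(tcp,yaw,th,gx=.0075,gz=.0135):
    piv=np.array([gx,0,gz+.019])
    R=np.array([[np.cos(yaw),-np.sin(yaw),0],[np.sin(yaw),np.cos(yaw),0],[0,0,1]])
    Ry=np.array([[np.cos(th),0,-np.sin(th)],[0,1,0],[np.sin(th),0,np.cos(th)]])
    f=lambda p: np.array(tcp)+[0,0,.019]+R@Ry@(np.array(p)-piv)
    return f
E
python3 - <<'E'
from h import *
d=load('w4')
s=manip.observe()
a=cv2.resize(d['pixels'][130:290,240:400,::-1],None,fx=4,fy=4);cv2.imwrite('pics/w4c.png',a)
for th in(-.05,0,.05,.1,.2):
    f=coverpts(s['position'],.3885,th)
    print(th,[np.round(proj(d,f(p)),1) for p in((-.0595,-.022,.004),(-.0595,.022,.004),(-.0495,-.035,.009),(-.0495,.035,.009),(.002,-.02,.037))])
E
```

```text
-0.05 [array([282.3, 138.4]), array([357.7, 138.2]), array([259.6, 156.9]), array([380.5, 156.7]), array([283.3, 259.8])]
0 [array([283.1, 140.4]), array([356.9, 140.2]), array([260.6, 158.3]), array([379.5, 158.1]), array([283.4, 259.2])]
0.05 [array([283.9, 142.6]), array([356.2, 142.5]), array([261.7, 159.8]), array([378.5, 159.6]), array([283.4, 258.6])]
0.1 [array([284.6, 145. ]), array([355.6, 144.9]), array([262.7, 161.5]), array([377.5, 161.4]), array([283.5, 258.1])]
0.2 [array([285.9, 150.3]), array([354.3, 150.2]), array([264.5, 165.5]), array([375.7, 165.4]), array([283.6, 257. ])]
```

View pics/w4c.png

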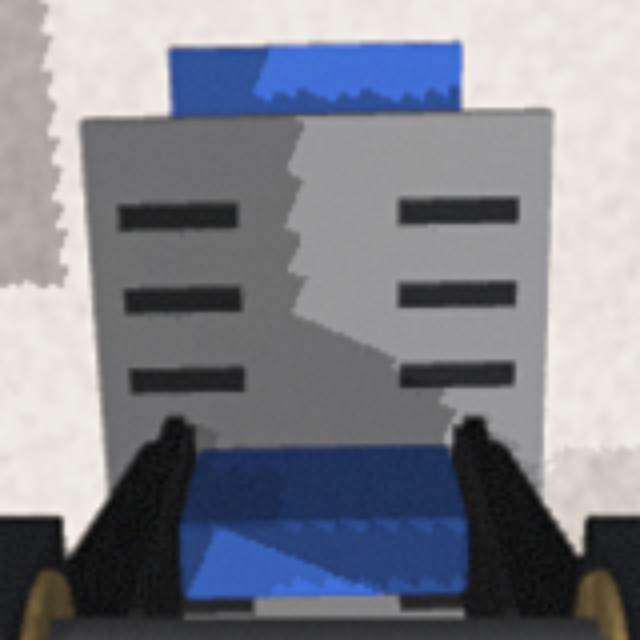

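Run:
```python
from h import *
goto((.536,.1706,.26),.014);goto((.536,.1706,.17),.014)
```

```text
pos [ 0.5289 -0.1737  0.1018] yaw 0.3882 shift cm [-15.8   31.62  13.68] turn 0.374 F [-0.2  0.1 -1.4] w 0.0399 t 6.35
pos [ 0.5289 -0.1737  0.1018] yaw 0.3882 shift cm [-6.8  31.61 13.68] turn 0.374 F [-0.2  0.1 -1.4] w 0.0399 t 6.35
```

carry_out:
  targets:
    - [[-5.5,0,0],0,3]
    - [[-10,3,1],0.05,3]
    - [[-12,8,3.5],0.1,3]
    - [[-12,13,5.5],0.17,3]
    - [[-12,18,8],0.23,3]
    - [[-12,23,10],0.29,3]
    - [[-12,28,12],0.34,3]
    - [[-12,31.6,13.7],0.374,3]

```text
time_s: 7.35
position: [0.5359, 0.1725, 0.2214]
tcp_rot: [[-0.002, -0.014, 1.0], [-0.0, 1.0, 0.014], [-1.0, -0.0, -0.002]]
ft_force: [0.0, 0.0, -1.5]
width: 0.0395
```

Run:
```python
from h import *
goto((.536,.1706,.16),.014)
```

```text
pos [0.5359 0.1725 0.2214] yaw 0.0139 shift cm [ 6.14 -0.19  0.02] turn -0.0 F [ 0.   0.  -1.5] w 0.0395 t 7.35
```

carry_out:
  targets:
    - [[2,0,0],0,3]
    - [[4,0,0],0,3]
    - [[5.2,0,0],0,3]
    - [[5.2,0,0],0,3]
    - [[5.2,0,0],0,3]
    - [[5.2,0,0],0,3]
    - [[5.2,0,0],0,3]
    - [[5.2,0,0],0,3]

```text
time_s: 8.35
position: [0.5366, 0.1704, 0.1709]
tcp_rot: [[0.0, -0.014, 1.0], [0.0, 1.0, 0.014], [-1.0, 0.0, 0.0]]
ft_force: [0.2, 0.0, -1.0]
width: 0.0397
```

Run:
```python
from h import *
d=grab('wrist','w5');s=goto((.536,.1706,.147),.014)
cv2.imwrite('pics/w5c.png',cv2.resize(d['pixels'][90:300,220:420,::-1],None,fx=2.8,fy=2.8,interpolation=cv2.INTER_CUBIC))
for th in (0,.05,.1):
    f=coverpts(manip.observe()['position'],.028,th)
    print(th,[np.round(proj(d,f(p)),1) for p in((-.0595,-.022,.004),(-.0595,.022,.004),(-.0495,-.035,.009),(-.0495,.035,.009))])
```

```text
pos [0.5366 0.1704 0.1708] yaw 0.0142 shift cm [ 2.38  0.02 -0.06] turn 0.0 F [ 0.3  1.1 -1.8] w 0.0398 t 8.4
0 [array([281.4, 141.2]), array([355.3, 140.1]), array([259.1, 159.5]), array([378.1, 157.7])]
0.05 [array([282.2, 143.4]), array([354.7, 142.3]), array([260.2, 161. ]), array([377.2, 159.2])]
0.1 [array([283. , 145.8]), array([354. , 144.7]), array([261.3, 162.7]), array([376.3, 161. ])]
```

View pics/w5c.png

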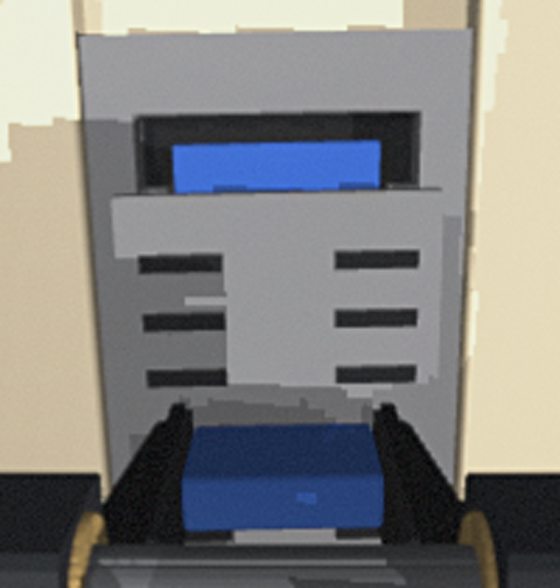

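The held cover's blue lip (crop 173–380, 141) sits centred over the bay opening (135–420). The bar's edge is at crop y 113.

Run:
```python
from h import *
d=load('w5');p=manip.observe()['position']
for x,y in((137,116),(420,112)):
    P=onz(d,(220+x/2.8,90+y/2.8),.12);print(P.round(4),(P-p).round(4))
for x,y in((135,192),(420,190)):print(onz(d,(220+x/2.8,90+y/2.8),.12).round(4))
```

```text
[0.4658 0.1322 0.12  ] [-0.0708 -0.0382 -0.0508]
[0.4639 0.2056 0.12  ] [-0.0727  0.0352 -0.0508]
[0.4855 0.131  0.12  ]
[0.484  0.2067 0.12  ]
```

carry_out:
  targets:
    - [[1,0,-0.2],0,3]
    - [[2,0,-0.2],0,3]
    - [[2.4,0,-0.2],0,3]
    - [[2.5,0,-0.2],0,3]
    - [[2.6,0,-0.2],0,3]
    - [[2.6,0,-0.2],0,3]
    - [[2.6,0,-0.2],0,3]
    - [[2.6,0,-0.2],0,3]

```text
time_s: 9.4
position: [0.5346, 0.1704, 0.1448]
tcp_rot: [[0.0, -0.014, 1.0], [0.0, 1.0, 0.014], [-1.0, 0.0, 0.0]]
ft_force: [0.3, -0.9, -1.4]
width: 0.0396
```

carry_out:
  targets:
    - [[0.05,0,0],0,3]
    - [[0.1,0,0],0,3]
    - [[0.15,0,0],0,3]
    - [[0.2,0,0],0,3]
    - [[0.2,0,0],0,3]
    - [[0.2,0,0],0,3]
    - [[0.2,0,0],0,3]
    - [[0.2,0,0],0,3]

```text
time_s: 10.4
position: [0.5345, 0.1704, 0.143]
tcp_rot: [[0.0, -0.014, 1.0], [0.0, 1.0, 0.014], [-1.0, 0.0, 0.0]]
ft_force: [-2.6, -1.5, 5.9]
width: 0.0397
```

carry_out:
  targets:
    - [[0.03,0,0],0,3]
    - [[0.06,0,0],0,3]
    - [[0.08,0,0],0,3]
    - [[0.1,0,0],0,3]
    - [[0.1,0,0],0,3]
    - [[0.1,0,0],0,3]
    - [[0.1,0,0],0,3]
    - [[0.1,0,0],0,3]

```text
time_s: 11.4
position: [0.5344, 0.1705, 0.1426]
tcp_rot: [[0.001, -0.015, 1.0], [0.0, 1.0, 0.015], [-1.0, 0.0, 0.001]]
ft_force: [-5.1, -1.0, 12.4]
width: 0.04
```

Run:
```python
from h import *
d=grab('wrist','w6');goto((.536,.1706,.147),.014)
s=manip.observe();print(s['ft_torque'])
cv2.imwrite('pics/w6c.png',cv2.resize(d['pixels'][90:300,220:420,::-1],None,fx=2.8,fy=2.8,interpolation=cv2.INTER_CUBIC))
for th in (0,.05,.1):
    f=coverpts(s['position'],.028,th)
    print(th,[np.round(proj(d,f(p)),1) for p in((-.0595,-.022,.004),(-.0595,.022,.004),(-.0495,-.035,.009),(-.0495,.035,.009))])
```

```text
pos [0.5344 0.1704 0.1426] yaw 0.0146 shift cm [-0.44  0.01  0.16] turn 0.001 F [-6.1 -0.3 11.8] w 0.04 t 11.45
[-0.10307076  0.70617834  0.1296303 ]
0 [array([281.4, 141.3]), array([355.3, 140.2]), array([259.1, 159.5]), array([378.2, 157.8])]
0.05 [array([282.2, 143.5]), array([354.7, 142.4]), array([260.2, 161. ]), array([377.2, 159.3])]
0.1 [array([283. , 145.9]), array([354.1, 144.8]), array([261.2, 162.8]), array([376.3, 161.1])]
```

View pics/w6c.png

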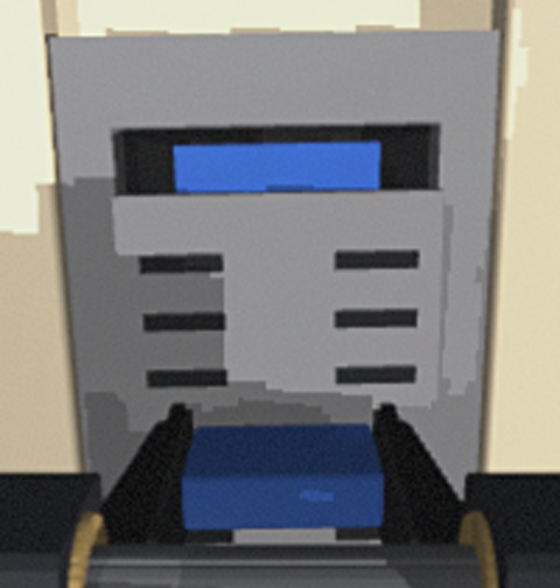

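There's no tilt yet: the grip resists at about 12 N, so I'll ease off and try a softer grip instead of pressing harder.

carry_out:
  targets:
    - [[-0.1,0,0],0,3]
    - [[-0.1,0,0],0,3.5]
    - [[-0.1,0,0],0,3.8]
    - [[-0.1,0,0],0,3.9]
    - [[-0.1,0,0],0,3.9]
    - [[-0.1,0,0],0,3.9]
    - [[-0.1,0,0],0,3.9]
    - [[-0.1,0,0],0,3.9]

```text
time_s: 12.45
position: [0.5346, 0.1704, 0.1428]
tcp_rot: [[0.0, -0.014, 1.0], [0.0, 1.0, 0.014], [-1.0, 0.0, 0.0]]
ft_force: [-2.6, -0.5, 5.8]
width: 0.0396
```

```bash
cat > st.py <<'E'
from h import *
import sys
d=grab('wrist',sys.argv[1]);s=manip.observe();print(s['position'].round(4),s['ft_force'].round(1),round(s['width'],4),s['time_s'])
cv2.imwrite('pics/%sc.png'%sys.argv[1],cv2.resize(d['pixels'][90:300,220:420,::-1],None,fx=2.8,fy=2.8,interpolation=cv2.INTER_CUBIC))
E
python3 st.py w7
```

```text
[0.5346 0.1704 0.1428] [-3.3 -0.6  5.3] 0.04 12.5
```

View pics/w7c.png

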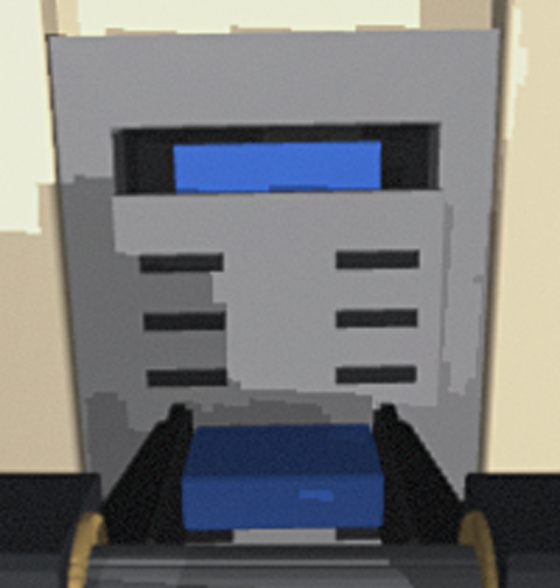

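carry_out:
  targets:
    - [[0,0,0],0,3.92]
    - [[0,0,0],0,3.94]
    - [[0,0,0],0,3.94]
    - [[0,0,0],0,3.95]
    - [[0,0,0],0,3.95]
    - [[0,0,0],0,3.96]
    - [[0,0,0],0,3.96]
    - [[0,0,0],0,3.96]

```text
time_s: 13.5
position: [0.5346, 0.1705, 0.1428]
tcp_rot: [[0.0, -0.014, 1.0], [0.0, 1.0, 0.014], [-1.0, 0.0, 0.0]]
ft_force: [-2.3, 0.3, 4.9]
width: 0.0404
```

```bash
python3 st.py w8
```

```text
[0.5346 0.1704 0.1428] [-1.6 -0.9  5.8] 0.0399 13.55
```

carry_out:
  targets:
    - [[0,0,0],0,3.97]
    - [[0,0,0],0,3.97]
    - [[0,0,0],0,3.98]
    - [[0,0,0],0,3.98]
    - [[0,0,0],0,3.98]
    - [[0,0,0],0,3.99]
    - [[0,0,0],0,3.99]
    - [[0,0,0],0,3.99]

```text
time_s: 14.55
position: [0.5345, 0.1704, 0.1425]
tcp_rot: [[-0.0, -0.014, 1.0], [0.0, 1.0, 0.014], [-1.0, 0.0, -0.0]]
ft_force: [-1.5, 0.3, 2.8]
width: 0.0401
```

```bash
python3 st.py w9
```

```text
[0.5346 0.1704 0.1425] [-2.2  0.7  2.7] 0.0401 14.6
```

View pics/w9c.png

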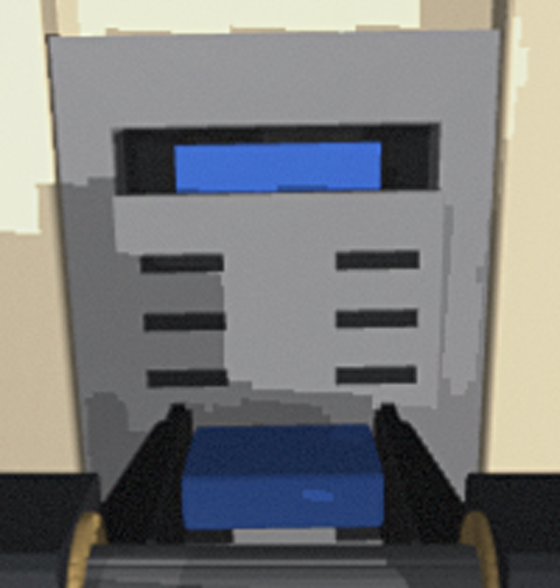

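The grip slips slightly at 3.99 cm, with the load falling from 6 N to 3 N. I'll now lower slowly with this soft grip so the cover tilts over the posts.

carry_out:
  targets:
    - [[0.05,0,0],0,3.99]
    - [[0.1,0,0],0,3.99]
    - [[0.15,0,0],0,3.99]
    - [[0.2,0,0],0,3.99]
    - [[0.2,0,0],0,3.99]
    - [[0.2,0,0],0,3.99]
    - [[0.2,0,0],0,3.99]
    - [[0.2,0,0],0,3.99]

```text
time_s: 15.6
position: [0.5346, 0.1704, 0.1406]
tcp_rot: [[0.0, -0.014, 1.0], [0.0, 1.0, 0.014], [-1.0, 0.0, 0.0]]
ft_force: [-0.5, -0.1, -0.8]
width: 0.04
```

```bash
python3 st.py w10
```

```text
[0.5346 0.1704 0.1406] [-1.3 -0.6 -1.3] 0.04 15.65
```

View pics/w10c.png

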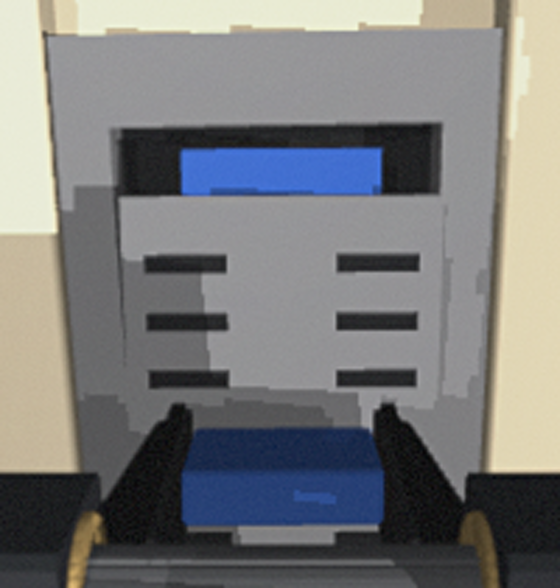

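carry_out:
  targets:
    - [[0.05,0,0],0,3.99]
    - [[0.1,0,0],0,3.99]
    - [[0.15,0,0],0,3.99]
    - [[0.2,0,0],0,3.99]
    - [[0.25,0,0],0,3.99]
    - [[0.3,0,0],0,3.99]
    - [[0.3,0,0],0,3.99]
    - [[0.3,0,0],0,3.99]

```text
time_s: 16.65
position: [0.5346, 0.1704, 0.1376]
tcp_rot: [[0.0, -0.014, 1.0], [0.0, 1.0, 0.014], [-1.0, 0.0, 0.0]]
ft_force: [-2.5, -0.0, 0.9]
width: 0.0398
```

```bash
python3 st.py w11
python3 - <<'E'
from h import *
d=load('w11');s=manip.observe()
for th in (.1,.15,.2,.25,.3):
    f=coverpts(s['position'],.02,th)
    print(th,[np.round((np.array(proj(d,f(p)))-[220,90])*2.8,0) for p in((-.0595,-.022,.004),(-.0595,.022,.004),(-.0495,-.035,.009),(-.0495,.035,.009))],f((-.0595,0,0)).round(4))
E
```

```text
[0.5346 0.1704 0.1376] [-1.6 -0.6  1.9] 0.04 16.7
0.1 [array([179., 156.]), array([378., 154.]), array([117., 202.]), array([440., 200.])] [0.4712 0.1691 0.1176]
0.15 [array([181., 163.]), array([376., 161.]), array([120., 208.]), array([437., 206.])] [0.4732 0.1692 0.1145]
0.2 [array([183., 171.]), array([374., 169.]), array([123., 214.]), array([435., 211.])] [0.4754 0.1692 0.1114]
0.25 [array([184., 179.]), array([373., 177.]), array([125., 220.]), array([432., 218.])] [0.4777 0.1693 0.1085]
0.3 [array([186., 187.]), array([371., 186.]), array([128., 226.]), array([430., 224.])] [0.4802 0.1693 0.1058]
```

View pics/w11c.png

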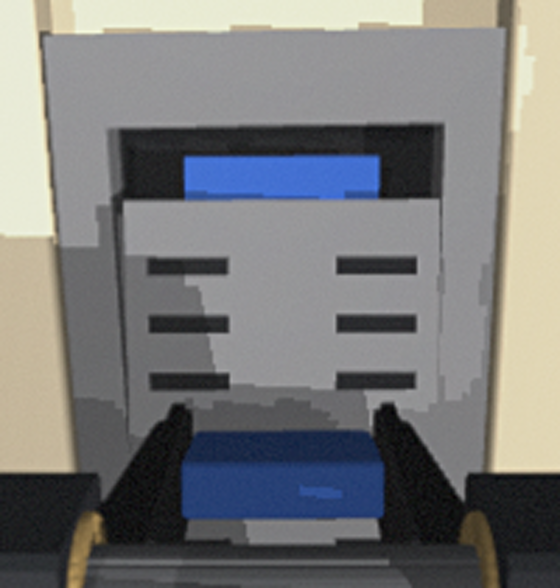

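carry_out:
  targets:
    - [[0.05,0,0],0,3.99]
    - [[0.1,0,0],0,3.99]
    - [[0.1,0,0],0,4.0]
    - [[0.1,0,0],0,4.0]
    - [[0.1,0,0],0,4.0]
    - [[0.1,0,0],0,4.01]
    - [[0.1,0,0],0,4.01]
    - [[0.1,0,0],0,4.01]

```text
time_s: 17.7
position: [0.5347, 0.1704, 0.1367]
tcp_rot: [[0.0, -0.014, 1.0], [0.0, 1.0, 0.014], [-1.0, 0.0, 0.0]]
ft_force: [0.6, 0.2, -0.0]
width: 0.04
```

```bash
python3 st.py w12
```

```text
[0.5347 0.1705 0.1367] [ 0.1 -0.3 -0.6] 0.04 17.75
```

View pics/w12c.png

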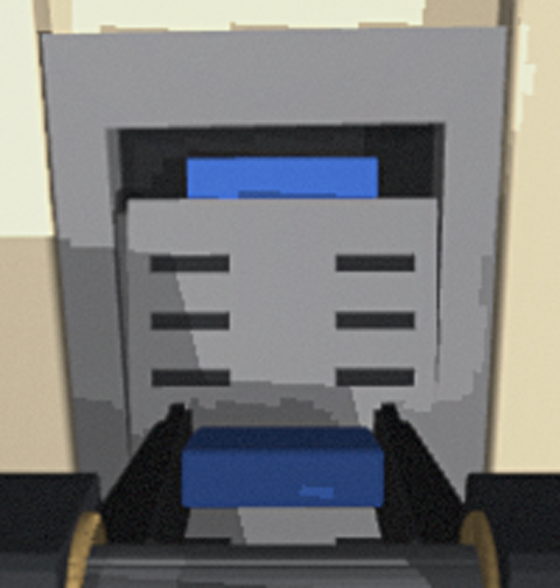

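Run:
```python
from h import *
d=load('w12')
g=lambda x,y:(220+x/2.8,90+y/2.8)
for z in(.118,.12,.123):
    A=onz(d,g(127,199.5),z);B=onz(d,g(437,198.5),z);print('plate',z,A.round(4),B.round(4),np.linalg.norm(A-B).round(4))
for z in(.110,.112,.115,.118):
    A=onz(d,g(187,157.5),z);B=onz(d,g(378,157),z);print('lip',z,A.round(4),B.round(4),np.linalg.norm(A-B).round(4))
A=onz(d,g(118,128),.12);B=onz(d,g(442,123),.12);print('bar',A,B)
```

```text
plate 0.118 [0.4815 0.1349 0.118 ] [0.4803 0.2054 0.118 ] 0.0705
plate 0.12 [0.4812 0.1352 0.12  ] [0.4801 0.205  0.12  ] 0.0698
plate 0.123 [0.4809 0.1358 0.123 ] [0.4797 0.2044 0.123 ] 0.0687
lip 0.11 [0.4725 0.1478 0.11  ] [0.4719 0.1925 0.11  ] 0.0447
lip 0.112 [0.4724 0.148  0.112 ] [0.4717 0.1922 0.112 ] 0.0442
lip 0.115 [0.4722 0.1484 0.115 ] [0.4715 0.1919 0.115 ] 0.0435
lip 0.118 [0.4719 0.1487 0.118 ] [0.4713 0.1915 0.118 ] 0.0429
bar [0.46551766 0.13380094 0.12      ] [0.46352544 0.20508905 0.12      ]
```

Widths at the assumed heights put the plate front on the ledges (top edge about 119.5 mm) and the lip top at about 112.5 mm, below the bar, with a tilt of about 0.2 rad. The bar is 16 mm ahead of the plate front, so I'll grip and draw toward it.

carry_out:
  targets:
    - [[0,0,0],0,3.9]
    - [[0,0,0],0,3.9]
    - [[0,0,0],0,3.9]
    - [[0,-0.02,-0.2],-0.005,3.9]
    - [[0,-0.03,-0.4],-0.01,3.9]
    - [[0,-0.05,-0.7],-0.012,3.9]
    - [[0,-0.06,-1.0],-0.012,3.9]
    - [[0,-0.06,-1.0],-0.012,3.9]

```text
time_s: 18.75
position: [0.5243, 0.1697, 0.1367]
tcp_rot: [[-0.0, -0.026, 1.0], [0.0, 1.0, 0.026], [-1.0, 0.0, -0.0]]
ft_force: [-0.2, 0.5, -1.3]
width: 0.0398
```

```bash
python3 st.py w13
```

```text
[0.5245 0.1697 0.1367] [-0.3 -1.1 -0.6] 0.0396 18.8
```

View pics/w13c.png

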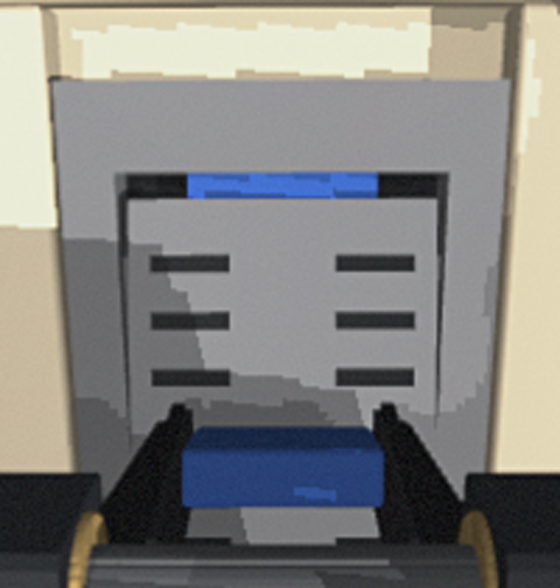

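The lip is now under the bar (its tip is hidden at crop y 174), with about 6 mm still to go.

carry_out:
  targets:
    - [[0,0,-0.1],0,3.9]
    - [[0,0,-0.2],0,3.9]
    - [[0,0,-0.3],0,3.9]
    - [[0,0,-0.4],0,3.9]
    - [[0,0,-0.45],0,3.9]
    - [[0,0,-0.5],0,3.9]
    - [[0,0,-0.55],0,3.9]
    - [[0,0,-0.55],0,3.9]

```text
time_s: 19.8
position: [0.519, 0.1695, 0.1366]
tcp_rot: [[0.0, -0.026, 1.0], [0.0, 1.0, 0.026], [-1.0, 0.0, 0.0]]
ft_force: [0.4, 0.5, -0.8]
width: 0.0402
```

```bash
python3 st.py w14
```

```text
[0.519  0.1695 0.1366] [ 0.  -0.9 -1.1] 0.0396 19.85
```

View pics/w14c.png

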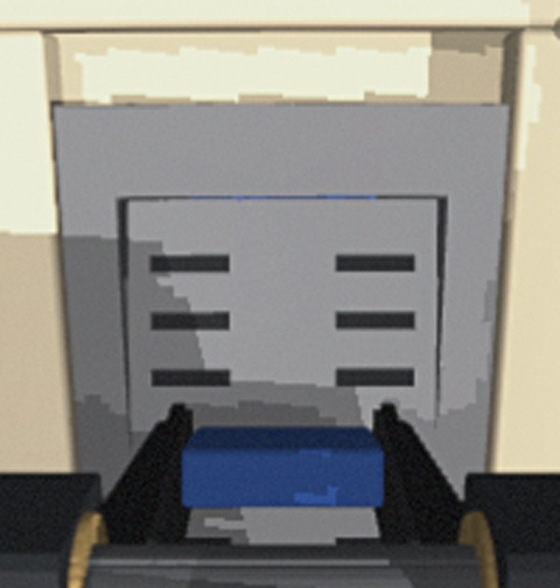

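carry_out:
  targets:
    - [[0,0,-0.02],0,3.9]
    - [[0,0,-0.04],0,3.9]
    - [[0,0,-0.06],0,3.9]
    - [[0,0,-0.08],0,3.9]
    - [[0,0,-0.08],0,3.9]
    - [[0,0,-0.08],0,3.9]
    - [[0,0,-0.08],0,3.9]
    - [[0,0,-0.08],0,3.9]

```text
time_s: 20.85
position: [0.5183, 0.1695, 0.1366]
tcp_rot: [[0.0, -0.026, 1.0], [0.0, 1.0, 0.026], [-1.0, 0.0, 0.0]]
ft_force: [-0.1, 0.4, -1.3]
width: 0.0396
```

carry_out:
  targets:
    - [[0,0,-0.02],0,3.9]
    - [[0,0,-0.04],0,3.9]
    - [[0,0,-0.06],0,3.9]
    - [[0,0,-0.08],0,3.9]
    - [[0,0,-0.08],0,3.9]
    - [[0,0,-0.08],0,3.9]
    - [[0,0,-0.08],0,3.9]
    - [[0,0,-0.08],0,3.9]

```text
time_s: 21.85
position: [0.518, 0.1695, 0.1368]
tcp_rot: [[0.001, -0.026, 1.0], [0.0, 1.0, 0.026], [-1.0, 0.0, 0.001]]
ft_force: [5.7, -0.6, -0.6]
width: 0.0398
```

```bash
python3 st.py w15
```

```text
[0.518  0.1695 0.1368] [ 4.8 -0.7 -0.2] 0.0395 21.9
```

View pics/w15c.png

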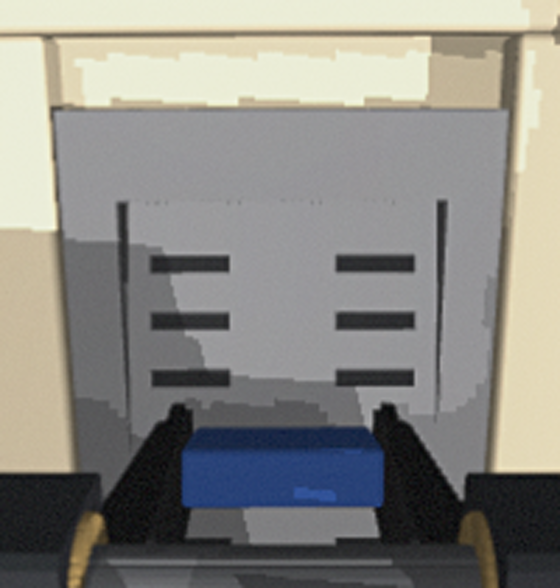

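The plate's front edge is against the bar, with about 5.5 N reaction and no visible gap at crop y 201. I'll now pivot the rear down with a soft grip, following the fin's arc.

carry_out:
  targets:
    - [[0,0,0],0,3.98]
    - [[0,0,0],0,3.99]
    - [[0.1,0,0.04],0,3.99]
    - [[0.2,0,0.08],0,3.99]
    - [[0.3,0,0.12],0,3.99]
    - [[0.4,0,0.17],0,3.99]
    - [[0.5,0,0.22],0,3.99]
    - [[0.5,0,0.22],0,3.99]

```text
time_s: 22.9
position: [0.5192, 0.1695, 0.1313]
tcp_rot: [[-0.001, -0.026, 1.0], [-0.0, 1.0, 0.026], [-1.0, -0.0, -0.001]]
ft_force: [-0.8, -0.3, -0.7]
width: 0.0402
```

```bash
python3 st.py w16
```

```text
[0.5192 0.1695 0.1314] [ 0.5 -0.9 -1. ] 0.0402 22.95
```

View pics/w16c.png

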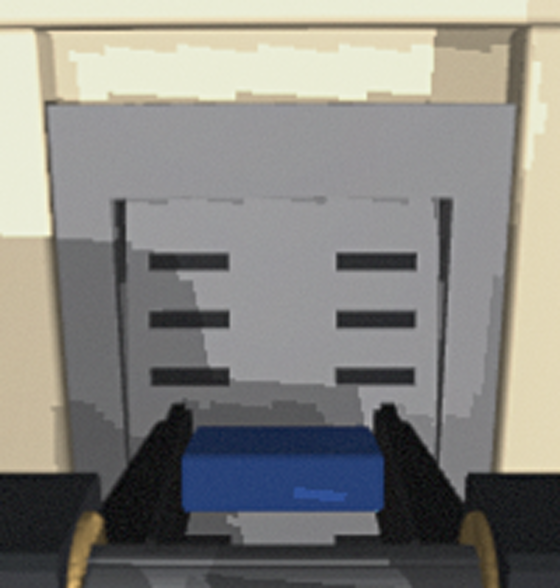

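carry_out:
  targets:
    - [[0.05,0,0.02],0,3.99]
    - [[0.1,0,0.04],0,3.99]
    - [[0.15,0,0.06],0,3.99]
    - [[0.2,0,0.08],0,3.99]
    - [[0.25,0,0.1],0,3.99]
    - [[0.3,0,0.12],0,3.99]
    - [[0.3,0,0.12],0,3.99]
    - [[0.3,0,0.12],0,3.99]

```text
time_s: 23.95
position: [0.521, 0.1696, 0.1289]
tcp_rot: [[0.0, -0.026, 1.0], [0.0, 1.0, 0.026], [-1.0, 0.0, 0.0]]
ft_force: [-1.6, -1.0, 5.3]
width: 0.0403
```

```bash
python3 st.py w17
```

```text
[0.521  0.1696 0.1289] [-2.  -0.6  4.9] 0.0401 24.0
```

View pics/w17c.png

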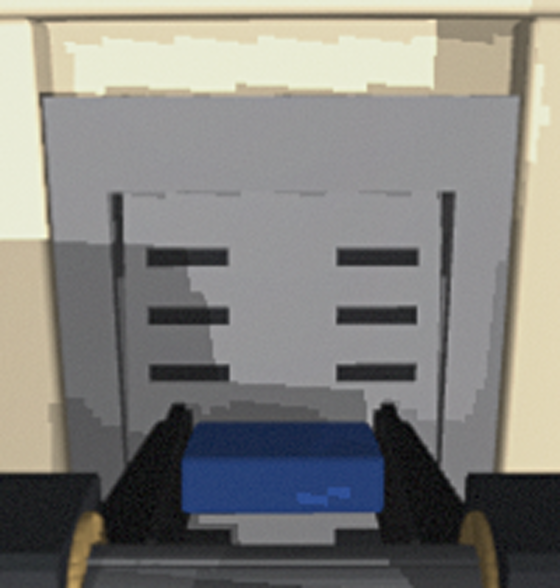

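The force is now 5 N down, so the cover is resting on the clip. I'll let go, rise clear and look.

carry_out:
  targets:
    - [[-0.05,0,0],0,4.5]
    - [[-0.05,0,0],0,5.2]
    - [[-0.05,0,0],0,5.2]
    - [[-1.5,0,0],0,5.2]
    - [[-3,0,0],0,5.2]
    - [[-5,0,0],0,5.2]
    - [[-8,0,1],0,5.2]
    - [[-8,0,2],0,5.2]

```text
time_s: 25.0
position: [0.5421, 0.1703, 0.2117]
tcp_rot: [[0.005, -0.026, 1.0], [0.001, 1.0, 0.026], [-1.0, 0.001, 0.005]]
ft_force: [0.0, -0.4, -0.1]
width: 0.0521
```

```bash
python3 st.py w18
```

```text
[0.5426 0.1701 0.2101] [-0.3  0.  -1.3] 0.0518 25.05
```

View pics/w18c.png

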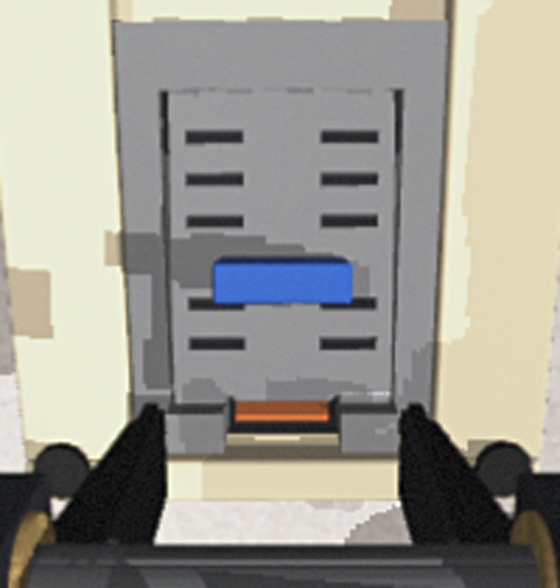

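The cover sits against the bar (crop y 91). Its rear edge (crop y 405) is clear in front of the posts and on the orange clip at (282,411). The next step is to press on the fin (282,281).

Run:
```python
from h import *
d=load('w18')
g=lambda x,y:(220+x/2.8,90+y/2.8)
for z in(.148,.153):
    P=[onz(d,g(*q),z) for q in((214,264),(352,264),(213,303),(352,303))];m=sum(P)/4;print(z,m.round(4),np.linalg.norm(P[0]-P[1]))
goto((m[0],m[1],.165))
for q in((172,404),(394,402)):
  for z in(.12,.127):print(onz(d,g(*q),z).round(4))
```

```text
0.148 [0.5187 0.1703 0.148 ] 0.03965818852970166
0.153 [0.5175 0.1703 0.153 ] 0.0388074743500051
pos [0.5426 0.1701 0.2101] yaw 0.0261 shift cm [ 4.5   0.08 -2.52] turn None F [-0.3  0.  -1.3] w 0.0518 t 25.05
[0.5679 0.1341 0.12  ]
[0.5651 0.135  0.127 ]
[0.5653 0.2092 0.12  ]
[0.5626 0.2081 0.127 ]
```

carry_out:
  targets:
    - [[0,0,-1.2],0,0]
    - [[0,0,-2.3],0,0]
    - [[1.5,0,-2.3],0,0]
    - [[3,0,-2.3],0,0]
    - [[4.5,0,-2.3],0,0]
    - [[5,0,-2.3],0,0]
    - [[5,0,-2.3],0,0]
    - [[5,0,-2.3],0,0]

```text
time_s: 26.05
position: [0.5181, 0.1695, 0.1589]
tcp_rot: [[0.001, -0.026, 1.0], [0.0, 1.0, 0.026], [-1.0, 0.0, 0.001]]
ft_force: [0.0, -0.9, 0.6]
width: 0.0004
```

carry_out:
  targets:
    - [[0.1,0,0],0,0]
    - [[0.2,0,0],0,0]
    - [[0.3,0,0],0,0]
    - [[0.4,0,0],0,0]
    - [[0.5,0,0],0,0]
    - [[0.6,0,0],0,0]
    - [[0.6,0,0],0,0]
    - [[0.6,0,0],0,0]

```text
time_s: 27.05
position: [0.5182, 0.1695, 0.153]
tcp_rot: [[0.001, -0.026, 1.0], [0.0, 1.0, 0.026], [-1.0, 0.0, 0.001]]
ft_force: [0.5, -0.8, 4.2]
width: 0.0005
```

carry_out:
  targets:
    - [[0.03,0,0],0,0]
    - [[0.06,0,0],0,0]
    - [[0.09,0,0],0,0]
    - [[0.12,0,0],0,0]
    - [[0.15,0,0],0,0]
    - [[0.15,0,0],0,0]
    - [[0.15,0,0],0,0]
    - [[0.15,0,0],0,0]

```text
time_s: 28.05
position: [0.5188, 0.1696, 0.1521]
tcp_rot: [[0.003, -0.026, 1.0], [0.001, 1.0, 0.026], [-1.0, 0.0, 0.003]]
ft_force: [1.5, -0.3, 11.1]
width: 0.0008
```

carry_out:
  targets:
    - [[0.03,0,0],0,0]
    - [[0.06,0,0],0,0]
    - [[0.09,0,0],0,0]
    - [[0.12,0,0],0,0]
    - [[0.12,0,0],0,0]
    - [[0.12,0,0],0,0]
    - [[0.12,0,0],0,0]
    - [[0.12,0,0],0,0]

```text
time_s: 29.05
position: [0.5194, 0.1696, 0.1514]
tcp_rot: [[0.004, -0.026, 1.0], [0.001, 1.0, 0.026], [-1.0, 0.001, 0.005]]
ft_force: [2.0, -0.7, 14.2]
width: -0.0001
```

carry_out:
  targets:
    - [[0.03,0,0],0,0]
    - [[0.06,0,0],0,0]
    - [[0.09,0,0],0,0]
    - [[0.12,0,0],0,0]
    - [[0.12,0,0],0,0]
    - [[0.12,0,0],0,0]
    - [[0.12,0,0],0,0]
    - [[0.12,0,0],0,0]

```text
time_s: 30.05
position: [0.5202, 0.1696, 0.1504]
tcp_rot: [[0.006, -0.026, 1.0], [0.001, 1.0, 0.026], [-1.0, 0.001, 0.006]]
ft_force: [5.3, -1.0, 13.7]
width: 0.0008
```

carry_out:
  targets:
    - [[0.03,0,0],0,0]
    - [[0.06,0,0],0,0]
    - [[0.09,0,0],0,0]
    - [[0.12,0,0],0,0]
    - [[0.15,0,0],0,0]
    - [[0.15,0,0],0,0]
    - [[0.15,0,0],0,0]
    - [[0.15,0,0],0,0]

```text
time_s: 31.05
position: [0.5187, 0.1695, 0.1482]
tcp_rot: [[0.003, -0.026, 1.0], [0.0, 1.0, 0.026], [-1.0, 0.0, 0.003]]
ft_force: [1.7, -1.3, 11.5]
width: -0.0001
```

```bash
python3 st.py w19
```

```text
[0.5187 0.1695 0.1482] [ 2.  -1.2 12.2] -0.0001 31.1
```

View pics/w19c.png

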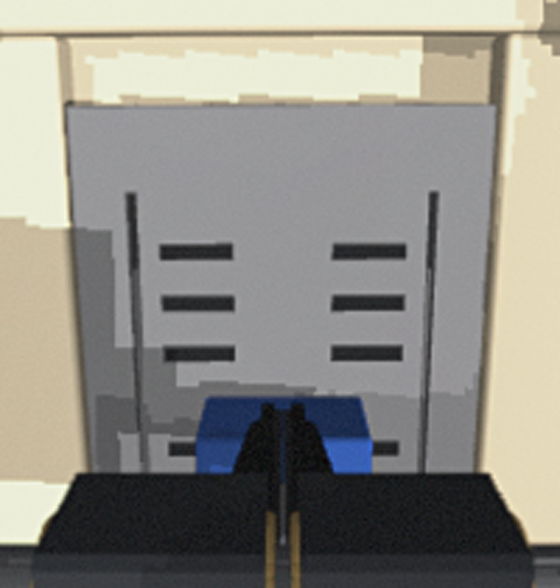

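The tool dropped 2.2 mm while the force fell, which looks like the snap, and the fin top is at 148.2 mm against 148 mm when fitted. One gentle confirming press, then I'll let go.

carry_out:
  targets:
    - [[0.03,0,0],0,0]
    - [[0.06,0,0],0,0]
    - [[0.08,0,0],0,0]
    - [[0.1,0,0],0,0]
    - [[0.1,0,0],0,0]
    - [[0.1,0,0],0,0]
    - [[0.1,0,0],0,0]
    - [[0.1,0,0],0,0]

```text
time_s: 32.1
position: [0.5187, 0.1695, 0.1481]
tcp_rot: [[0.003, -0.026, 1.0], [0.0, 1.0, 0.026], [-1.0, 0.0, 0.003]]
ft_force: [-2.4, -2.0, 21.9]
width: 0.0004
```

carry_out:
  targets:
    - [[-0.2,0,0],0,0]
    - [[-1,0,0],0,0]
    - [[-3,0,0],0,0]
    - [[-6,0,0.5],0,0]
    - [[-9,0,2],0,3]
    - [[-9,0,4],0,6]
    - [[-9,0,4],0,9.5]
    - [[-9,0,4],0,9.5]

```text
time_s: 33.1
position: [0.5569, 0.1705, 0.2356]
tcp_rot: [[-0.002, -0.026, 1.0], [-0.0, 1.0, 0.026], [-1.0, -0.0, -0.002]]
ft_force: [0.6, -0.5, -0.2]
width: 0.0351
```

```bash
python3 st.py w20
python3 - <<'E'
from h import *
d=load('w20');cv2.imwrite('pics/w20d.png',cv2.resize(d['pixels'][80:260,200:420,::-1],None,fx=3.3,fy=3.3,interpolation=cv2.INTER_CUBIC))
grab('scene','s20')
E
```

```text
[0.5569 0.1705 0.2358] [-0.2 -0.2  0.4] 0.039 33.15
```

View pics/w20d.png

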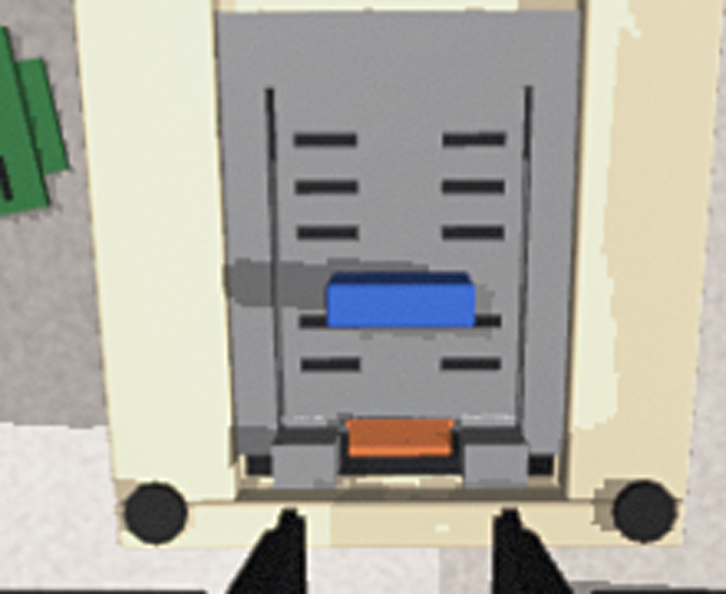

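The clip (crop 347–453, 418–455) now overlaps the rear edge at y 418. I'll take a second view to triangulate the levelness.

carry_out:
  targets:
    - [[0,-2,0],0,9.5]
    - [[0,-5,0],0,9.5]
    - [[0,-8,0],0,9.5]
    - [[0,-10,0],0,9.5]
    - [[0,-10,0],0,9.5]
    - [[0,-10,0],0,9.5]
    - [[0,-10,0],0,9.5]
    - [[0,-10,0],0,9.5]

```text
time_s: 34.2
position: [0.5604, 0.0712, 0.2362]
tcp_rot: [[-0.0, -0.027, 1.0], [0.0, 1.0, 0.027], [-1.0, 0.0, -0.0]]
ft_force: [-0.6, -1.0, -1.0]
width: 0.0952
```

```bash
python3 st.py w21
python3 - <<'E'
from h import *
d=load('w21');cv2.imwrite('pics/w21d.png',cv2.resize(d['pixels'][80:260,320:540,::-1],None,fx=3.3,fy=3.3,interpolation=cv2.INTER_CUBIC))
E
```

```text
[0.5604 0.0711 0.2362] [-0.4  0.6  0. ] 0.0951 34.25
```

View pics/w21d.png

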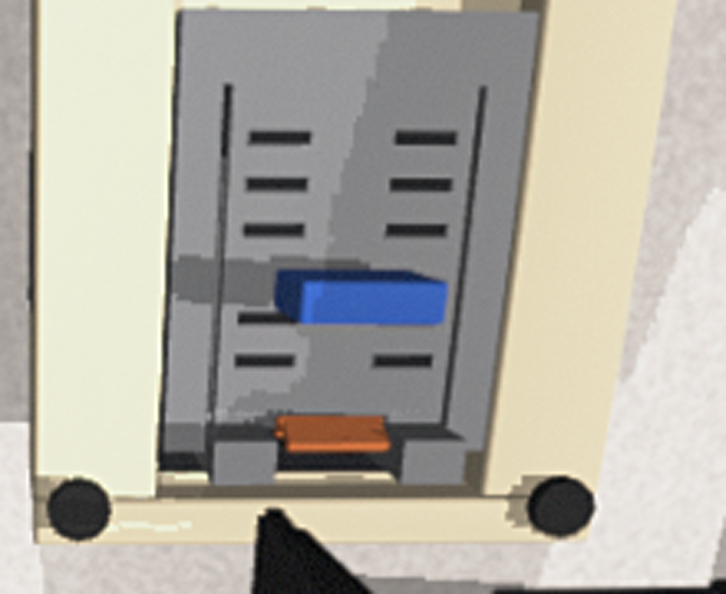

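View pics/s20.png

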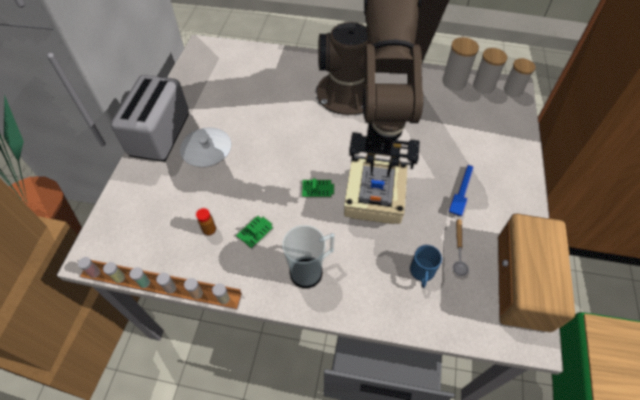

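Both views show the plate flush between the rails and the clip over its rear edge. The bystanders in the scene view sit where they did at the start. Last, I'll triangulate the heights from these two views.

Run:
```python
from h import *
a=load('w20');b=load('w21')
A=lambda x,y:(200+x/3.3,80+y/3.3);B=lambda x,y:(320+x/3.3,80+y/3.3)
for k,p,q in(('finNR',(329,283),(301,282)),('finNL',(473,281),(446,281)),('finRR',(327,327),(299,323)),('finRL',(474,327),(444,323)),
 ('slotFrontR',(295,140),(249,138)),('slotFrontL',(506,139),(457,137)),('slotRearR',(302,365),(235,361)),('slotRearL',(500,364),(432,360)),('footFR',(156,513),(79,508)),('footFL',(644,510),(562,506))):
    print(k,tri((a,A(*p)),(b,B(*q))).round(4))
```

```text
finNR [0.5171 0.1511 0.1436]
finNL [0.5153 0.1896 0.1462]
finRR [0.5282 0.1508 0.1466]
finRL [0.527  0.1903 0.1471]
slotFrontR [0.48   0.1395 0.1193]
slotFrontL [0.4779 0.1992 0.1195]
slotRearR [0.5452 0.1414 0.1186]
slotRearL [0.543  0.2008 0.1202]
footFR [0.5925 0.0961 0.1225]
footFL [0.5874 0.2475 0.1239]
```

The slots give the plate top as 119.4 mm at the front and 119.4 mm at the rear, so it is level and flush. Handing in.

```bash
python3 -c "
from workcell import manip
print(manip.close_job())"
```

```text
the job is handed in; nothing more can be done
None
```

The vent cover is fitted: the lip is under the bar, the clip has snapped over the rear edge, and the plate lies flat. I handed the job in at about 34 s; no verdict was reported.

**How it went:**
- **Pick-up:** I gripped the fin across its 40 mm width, not the 12 mm suggested. The moves can't tilt the tool, so the cover had to pivot in the fingers.
- **Hooking:** I set the rear on the posts and softened the grip until the nose dropped to about 0.2 rad. I then drew the lip under the bar until it came up against it at about 5.5 N. The bay insert sits about 6.5 mm towards +x of nominal.
- **Closing:** I lowered the rear onto the clip and released. Pressing the fin top with closed fingers, I read about 14 N just before the snap and about 22 N on a final confirming press.

**Last checks:**
- **Snap:** The tool dropped 2.2 mm as the force eased. The fin top then held at 148.1 mm under the confirming press; fitted is 148 mm.
- **Level and flush:** Two wrist views put the plate top at 119.4 mm at both front and rear slots (nominal 120 mm). The clip is visible over the rear edge.
- **Clear of everything:** The gripper is open and touching nothing, and the bystanders look unmoved in the scene view.

**Disagreements:**
- The same two views put the fin top at 144–147 mm and the feet at 122–124 mm (nominal 126 mm), a few millimetres low.
- The first try at tilting with a full grip reached about 12 N without pivoting, so I backed off.
- The clip's deflection could only be judged by eye.

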